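# Shut the tea box and hold it in the corner board

## Robot

A 6-joint arm with a two-finger parallel gripper is mounted at the origin on the work surface; the furniture and walls round the work are solid. World frame = base frame: x ahead of the robot, y to its left, z up, the work surface at z = 0. Lengths are in m, angles in rad, forces in N, time in s.
With the tool pointing down it reaches from about 0.325 to 0.775 m from the base axis. Payload 5.5 kg.
Tool frame: the origin (TCP) lies between the finger pads; the fingertips stand 8 mm ahead of it and the grasp point (between the pads) lies 11 mm behind it (tcp_to_tips is the distance from the TCP to the fingertips, in m); z points along the fingers, y is the line along which they close (so a half turn about z gives the same grasp; the last joint's range is limited). The gripper opens to 88 mm and grips with 3 to 60 N. Pads are 20 mm wide; open, the fingers measure 115 mm over their backs; the gripper's body (75 mm by 178 mm) begins 61 mm behind the grasp point.
Start: joints at [1.292, 0.091, 1.231, -0, 1.82, -0.057], TCP at [0.132, 0.585, 0.231] pointing down, gripper open.
Joint ranges: [-2.87, 2.87], [-0.86, 2.18], [0.17, 2.46], [-1.51, 4.65], [0.06, 2.69], [-2.65, 2.65]. Speed limits (rad/s): [2.57, 2.57, 3.01, 3.14, 3.14, 3.14].

## Interface

Orientations are given as a unit quaternion [w, x, y, z].
In Python, from bench import * gives the robot as it stands. Calls block until the motion is done:
- move_to(position, orientation): joint-space move of the TCP to a pose.
- move_l(position, speed=0.15, orientation=None): straight line of the TCP; orientation=None keeps the orientation; speed is the mean speed in m/s.
- movej(angles): joint-space move.
- gripper_open() and close(): open the fingers fully, or close them until they stop; the grip force is fixed at half the most.
- hold(seconds).
- inverse_kinematics(position, orientation): joint angles nearest the present ones, or None.
- state(): the state.
- get_image(name): name is "scene" or "top" or "wrist"; returns a dict with "frame" (384x512x3 uint8, blue, green, red), "depth" (384x512 float32, m along the optical axis (not along the pixel's ray), 0 where there is no reading), "camera_matrix" (3x3 intrinsics, pixels), "view" (4x4, takes a point from world to camera coordinates). Camera axes: x right, y up, looking along -z (the intrinsics and any distortion apply to the point x, -y, -z); pixel columns grow to the right and rows downward; lengths in m; the calibration is good to about 2 mm. A picture is of the moment at which its call begins.
A pose or a line that the arm cannot do raises IKError and nothing moves.
- job_done(): hands the job in; it is judged then, once.
The state is a dict: "time": time; "joint_pos": joint angles; "dq": joint speeds; "joint_torque": joint torques, N m; "ee_pos": TCP position; "ee_rot": TCP orientation; "ft_force": force on the tool from outside, world axes, zero at the start; "moment": the same for the moment, N m; "finger_gap": finger opening in m; "finger_force": force on a finger pad.
Only numpy, scipy, OpenCV 4.12 (cv2) and the standard library are available. Lean on these libraries where they do the work, as an engineer would, in place of code of your own. Each camera call takes 0.05 s, during which the arm holds its last target. There are 200 camera calls.

## Task

I am about to screw a new catch onto the front of the wooden tea box. Please lower its lid gently until it is fully shut, then lift the box onto the corner board and press it firmly into the corner, sitting flat on the board with its hinge side flush against the back fence and its right-hand end against the side fence at the same time. Finish while still holding it pressed there with the gripper, lid shut, and leave the catch, the screwdriver and the other things on the worktop where they are.

Things in the scene. Friction and masses are not known exactly. Their poses are not given: they have to be found in the camera images.
- tea_box: Loose dark wooden tea box, 58 deep (x) x 170 long (y) x 78 mm high with its lid shut, 0.6 kg; paper tea sachets fixed inside. Origin: centre of the underside. x points to its back (side with two small brass hinges), -x to its front, -y to its right-hand end, z up. Both long sides are plain for 40 mm either way of the middle and can be gripped across. Starts on the worktop
- tea_lid (a joint): hinge of the box's lid, rad: 0 = shut, grows as the lid's front edge swings up and back, 1.57 = upright, 1.8 = stop. Starts between 1.25 and 1.7. A stiff hinge (about 0.06 N m): the lid stays where it is left, a push of 1 to 2 N at its edge moves it
- lid_hinge (a point): middle of the hinge line on the back of the box, 66 mm above its underside; the hinge line runs along the box's y. The lid is a plain slab 58 mm (hinge to front edge) x 169 x 12 mm, no handle; its underside passes through the hinge line
- lid_edge (a point): on the lid: the middle of its front edge, upper (outer) surface, 58 mm from the hinge line and 12 mm above the lid's underside; it moves with the lid
- board: Light wooden corner board, 200 deep (x) x 280 wide (y) mm, smooth waxed wood, fixed, standing on rubber feet; its upper surface is 18 mm above the worktop. Origin: centre of its underside. x points to its back edge, y to its left. A fence stands along its whole back edge and one along its right-hand edge
- back_fence: the darker wooden fence along the board's back (+x) edge, 20 mm wide, 280 long, 22 mm high above the board's surface (its top 40 mm above the worktop). Origin: centre of its underside, on the board's surface. Its inner face is at x = +80 mm of the board
- side_fence: the darker wooden fence along the board's right-hand (-y) edge, 20 mm wide, 180 long, 22 mm high. Origin: centre of its underside, on the board's surface. Its inner face is at y = -120 mm of the board
- board_corner (a point): the inner corner where the two fences' inner faces meet, on the board's surface; axes as the board's
- box_corner (a point): on the tea box: the lower corner of its back and right-hand end (x = +29, y = -85, z = 0 mm of the box); it belongs in the board's corner; axes as the box's
- catch: small loose brass catch, 20x30x9 mm, lying in the middle between board and box; leave it alone
- screwdriver: screwdriver with a red handle, 170 mm long, 25 mm thick, lying in the middle, pointing away from the robot; leave it alone
- spice_jar: spice jar with a yellow lid, 42 mm across, 106 high, on the right; leave it alone
- mug: green and white mug, 86x120x88 mm, at the back; leave it alone

How it is judged:
On the way, in this order (a step that is already met when the one before it is completed fails the run):
1. the lid is shut while the box still stands on the worktop (value of joint tea_lid below 0.06 rad and height (world z) of tea_box below 0.012 m), for 0.2 s.
2. the box, shut, is over the board (value of joint tea_lid below 0.1 rad and z of tea_box in the frame of board above 0.015 m and horizontal distance between box_corner and board_corner below 0.12 m), for 0.1 s.
At the end, for the whole second after the job is handed in: Fingers still on the box (over 1.5 N), which presses on both fences at once (over 1.5 N each), flat on the board (5 mm, 0.05 rad), hinge side along the back fence (0.045 rad), back right corner within 8 mm of the board's corner, at rest, lid shut (under 0.05 rad) (value of joint tea_lid below 0.05 rad and contact force between tea_box and back_fence above 1.5 N and contact force between tea_box and side_fence above 1.5 N and contact force between the fingers and tea_box above 1.5 N and horizontal distance between box_corner and board_corner below 0.008 m and x of tea_box in the frame of board_corner below -0.022 m and y of tea_box in the frame of board_corner above 0.078 m and angle between the x axis of tea_box and the x axis of board, either way round below 0.045 rad and angle between tea_box's own z axis and vertical below 0.05 rad and z of tea_box in the frame of board_corner below 0.005 m and linear speed of tea_box below 0.02 m/s); the arm keeps its last pose, push and grip.
It fails at once if the lid is slammed (faster than 5 rad/s) (velocity of joint tea_lid below -5 rad/s).
It fails at once if the box is tipped over (angle between tea_box's own z axis and vertical above 0.5 rad).
It fails at once if the catch, screwdriver, spice jar or mug is shifted by more than 30 mm (distance of any of catch, screwdriver, spice_jar, mug from where it was at the start of the episode above 0.03 m).
It also fails if it takes over 64 s, if anything falls off the work surface, if the arm or the gripper's body presses on something with over 40 N, if the wrist force passes 120 N, or if a joint passes its speed limit or range.

## Working session

There is one attempt and no reset: what is moved stays moved. The work goes in short steps, each a Python script; the robot and the scene stay as the last script left them, time stands still between calls to the robot, and variables do not carry over. Pictures are saved under pics/ and viewed, at most 10 in all, crops included, and the job is handed in when it is done.

```bash
mkdir -p pics; ls
python3 - <<'E'
from bench import *
import cv2,numpy as np
s=state();print(s['time'],s['ee_pos'],s['ee_rot'],s['ft_force'])
for n in("scene","top"):
    d=get_image(n);cv2.imwrite(f"pics/{n}0.png",d["frame"]);np.savez(f"{n}0.npz",**d)
    print(d["camera_matrix"],d["view"],[k for k in d])
E
```

```text
pics
0.0 [0.13190339 0.58502148 0.22950252] [-1.72725164e-04  1.10665307e-01  9.93857237e-01 -9.75744341e-04] [-0.62497448 -0.94445139  0.39744689]
[[487.14401419   0.         261.28022024]
 [  0.         487.14401419 187.2350677 ]
 [  0.           0.           1.        ]] [[ 0.90221169 -0.43128103 -0.00327772 -0.51504695]
 [ 0.31988502  0.66404237  0.67581159 -0.16364637]
 [-0.28928817 -0.61077361  0.73706713 -1.58248344]
 [ 0.          0.          0.          1.        ]] ['frame', 'depth', 'camera_matrix', 'view']
[[380.10055541   0.         255.32278867]
 [  0.         380.10055541 194.65348108]
 [  0.           0.           1.        ]] [[ 0.05481037 -0.99848727  0.0043576  -0.1127451 ]
 [ 0.97758542  0.05455046  0.20334942 -0.54672461]
 [-0.20327952 -0.00688573  0.97909654 -1.03930253]
 [ 0.          0.          0.          1.        ]] ['frame', 'depth', 'camera_matrix', 'view']
```

View pics/top0.png

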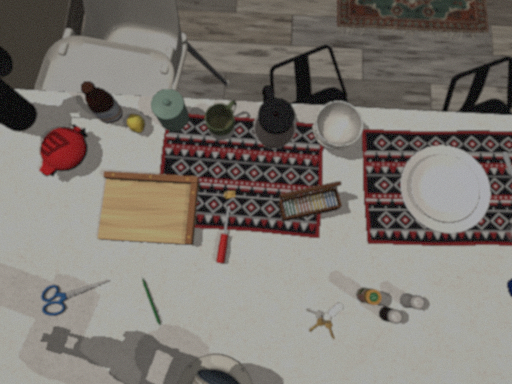

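View pics/scene0.png

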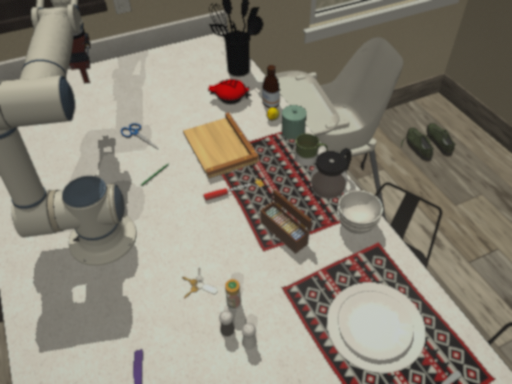

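The top view shows the board at about (148,208), with its fences at the top and right. The box is at (310,203) with its lid open towards the back. The screwdriver and catch lie between them at (225,235), and the mug and teapot are behind. Next I'll measure from the depth.

```bash
cat > h.py <<'E'
import numpy as np,cv2
def cloud(d):
    K,V=np.array(d["camera_matrix"]),np.array(d["view"]);z=np.asarray(d["depth"],float)
    v,u=np.indices(z.shape);c=np.stack([(u-K[0,2])/K[0,0]*z,-(v-K[1,2])/K[1,1]*z,-z],-1)
    P=(c-V[:3,3])@V[:3,:3]; P[z==0]=np.nan; return P
def project(d,p):
    K,V=np.array(d["camera_matrix"]),np.array(d["view"]);c=V[:3,:3]@np.array(p)+V[:3,3]
    return K[0,0]*c[0]/-c[2]+K[0,2],-K[1,1]*c[1]/-c[2]+K[1,2]
def rect(P,m):
    r=cv2.minAreaRect(P[m][:,:2].astype(np.float32)*1000);return np.round(cv2.boxPoints(r)).astype(int).tolist(),np.round(r[1]),round(r[2],2),int(m.sum())
E
python3 - <<'E'
from h import *
d=np.load("top0.npz");P=cloud(d);z=P[...,2]
v,u=np.indices(z.shape)
def reg(a,b,c,e):return (u>a)&(u<b)&(v>c)&(v<e)
B=reg(90,205,160,250);X=reg(270,350,170,225)
for n,m in (("board",B&(z>.012)&(z<.025)),("boardall",B&(z>.012)&(z<.05)),("fence",B&(z>.033)&(z<.048)),("box>.04",X&(z>.04)),("rim",X&(z>.058)&(z<.072)),("lid",X&(z>.08)),("top",X&(z>.11))):
    print(n,rect(P,m))
m=X&(z>.085);Q=P[m];c=Q.mean(0);U=np.linalg.svd(Q-c)[2];print("lid plane",c,U[2],U[0],"maxz",Q[:,2].max())
for n,r in(("all",reg(60,400,70,270)),):
    q=z[r&(z>-.1)];print(np.percentile(z[reg(0,480,240,300)],[5,50,95]))
h=np.where(z>.03,255,0).astype(np.uint8)
n,_,st,_=cv2.connectedComponentsWithStats(h)
for s in st[1:]:
    if s[4]>40 and s[0]>30:
        q=P[s[1]:s[1]+s[3],s[0]:s[0]+s[2]];q=q[q[...,2]>.03];print(s,q.min(0).round(3),q.max(0).round(3))
img=np.hstack([cv2.resize(d["frame"][90:270,80:370],None,fx=2.7,fy=2.7)]);cv2.imwrite("pics/crop.png",img)
E
```

```text
board ([[402, 371], [403, 90], [594, 91], [593, 372]], array([191., 281.]), 0.17, 5272)
boardall ([[403, 91], [604, 90], [605, 371], [404, 372]], array([281., 201.]), 89.67, 6439)
fence ([[404, 92], [603, 90], [605, 371], [406, 373]], array([281., 199.]), 89.54, 1080)
box>.04 ([[485, -166], [530, -331], [593, -314], [548, -149]], array([ 65., 171.]), 15.14, 1588)
rim ([[485, -166], [531, -330], [588, -314], [542, -150]], array([ 59., 171.]), 15.72, 445)
lid ([[535, -152], [578, -315], [592, -311], [548, -149]], array([ 14., 168.]), 15.04, 312)
top ([[535, -153], [580, -314], [592, -311], [547, -149]], array([ 13., 168.]), 15.56, 284)
lid plane [ 0.56184211 -0.23021254  0.12335727] [ 0.96335909  0.26544684 -0.03843479] [-0.26603369  0.96390138 -0.01096404] maxz 0.13053997756748448
[nan nan nan]
[ 81  81  40  39 947] [0.764 0.349 0.03 ] [0.827 0.417 0.187]
[ 254   85   42   63 1844] [ 0.704 -0.192  0.03 ] [ 0.865 -0.066  0.145]
[ 151   89   37   39 1092] [0.751 0.139 0.03 ] [0.845 0.236 0.122]
[205 100  32  38 591] [ 0.729 -0.009  0.03 ] [0.834 0.077 0.095]
[ 313  101   50   49 1914] [ 0.7   -0.38   0.032] [ 0.838 -0.242  0.102]
[127 114  18  18 249] [0.735 0.271 0.03 ] [0.788 0.321 0.055]
[  39  124   49   52 1850] [0.576 0.429 0.031] [0.74  0.563 0.075]
[ 103  171   96   73 1115] [0.404 0.091 0.03 ] [0.605 0.371 0.046]
[ 279  181   63   40 1631] [ 0.486 -0.328  0.03 ] [ 0.589 -0.149  0.131]
[358 288  24  17 320] [ 0.269 -0.425  0.031] [ 0.309 -0.384  0.112]
[404 294  21  15 244] [ 0.262 -0.548  0.031] [ 0.298 -0.512  0.092]
[383 308  20  16 239] [ 0.222 -0.488  0.03 ] [ 0.258 -0.453  0.094]
[192 369  49  15 543] [ 0.068 -0.071  0.125] [0.101 0.04  0.214]
```

View pics/crop.png

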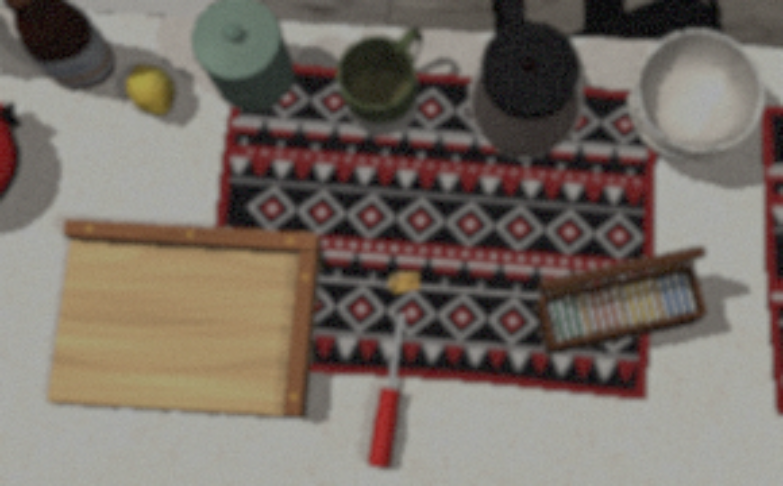

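The measurements fit the given sizes: the board is about 201×281 mm at yaw ≈ −0.3°, and the box rim is 171×59 mm at yaw ≈ 15.3°. Next I'll check the height bias and IK, then go above the box for a close wrist look.

```bash
cat >> h.py <<'E'
def quat(psi,flip=False):  # tool down, tool y along world angle psi
    f=(psi+np.pi/2)/2+(np.pi/2 if flip else 0); return [0,float(np.cos(f)),float(np.sin(f)),0]
E
python3 - <<'E'
from h import *
from bench import *
d=np.load("top0.npz");P=cloud(d);z=P[...,2]
print("board z",np.nanmedian(z[185:235,110:185]),"table z",np.nanmedian(z[255:275,100:140]),np.nanmedian(z[220:230,250:270]))
psi=np.radians(15.3)
for fl in (0,1):
    for p,a in(((.536,-.24,.25),psi),((.60,-.222,.10),psi),((.554,.196,.07),-.005)):
        q=inverse_kinematics(list(p),quat(a,fl));print(fl,p,None if q is None else np.round(q,2))
fl=0 if inverse_kinematics([.536,-.24,.25],quat(psi,0)) is not None else 1
c=[(abs(inverse_kinematics([.536,-.24,.25],quat(psi,f))[5]),f) for f in(0,1) if inverse_kinematics([.536,-.24,.25],quat(psi,f)) is not None]
fl=min(c)[1];print("use",fl)
move_to([.50,-.25,.33],quat(psi,fl))
d=get_image("wrist");np.savez("w0.npz",**d);cv2.imwrite("pics/w0.png",d["frame"])
P=cloud(d);z=P[...,2];m=(P[...,0]>.43)&(P[...,0]<.65)&(P[...,1]>-.36)&(P[...,1]<-.12)
print("t",state()["time"],state()["ee_pos"],"table",np.nanmedian(z[m&(z<.03)]),"f0",state()["ft_force"])
for a,b in((.058,.075),(.1,.14),(.11,.14)):print(a,b,rect(P,m&(z>a)&(z<b)))
print("maxz",np.nanpercentile(z[m&(z<.16)],99.5))
Q=P[m&(z>.04)&(z<.16)];c=Q[:,:2]-[.536,-.24];ux=np.array([np.cos(psi),np.sin(psi)])
x=c@ux;y=c@[-ux[1],ux[0]]
for lo in np.arange(.05,.14,.01):
    k=(Q[:,2]>lo)&(Q[:,2]<lo+.01)
    if k.sum()>20:print(round(lo,3),np.percentile(x[k]*1e3,[2,50,98]).round(1),np.percentile(y[k]*1e3,[1,99]).round(1),k.sum())
E
```

```text
board z 0.01834646508793624 table z 0.00042266730902228855 0.0020162600651806857
0 (0.536, -0.24, 0.25) [-0.48  0.06  1.23 -0.    1.85 -0.75]
0 (0.6, -0.222, 0.1) [-0.41  0.21  1.33 -0.    1.6  -0.67]
0 (0.554, 0.196, 0.07) [ 0.28  0.09  1.52 -0.    1.53  0.29]
1 (0.536, -0.24, 0.25) [-0.48  0.06  1.23 -0.    1.85  2.4 ]
1 (0.6, -0.222, 0.1) [-0.41  0.21  1.33 -0.    1.6   2.47]
1 (0.554, 0.196, 0.07) None
use 0
t 3.3583 [ 0.50028972 -0.24940707  0.32990537] table 0.0002192626286811911 f0 [-0.12344856  0.19761977  0.16002785]
0.058 0.075 ([[487, -163], [533, -327], [589, -311], [543, -147]], array([ 59., 170.]), 15.77, 1459)
0.1 0.14 ([[535, -150], [580, -311], [593, -307], [548, -146]], array([ 13., 168.]), 15.6, 1293)
0.11 0.14 ([[535, -150], [580, -311], [593, -307], [548, -146]], array([ 13., 168.]), 15.6, 1275)
maxz 0.12598258047315575
0.05 [-18.5   2.4  25. ] [-76.1  75.6] 2547
0.06 [-26.9   5.3  30.4] [-81.8  87.6] 1371
0.07 [29.3 30.3 31. ] [-71.1  84.8] 23
0.11 [23.9 36.1 36.9] [-73.3  71.7] 46
0.12 [23.7 29.  34.7] [-78.1  86.2] 1229
```

View pics/w0.png

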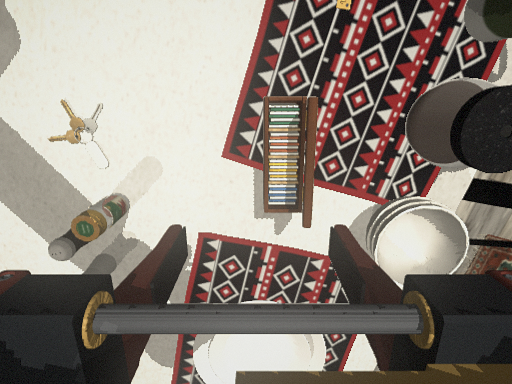

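The box lies clear below the wrist camera, with the lid on its back side and the bowl and teapot well away. Refined pose: centre (0.538, −0.237), yaw 15.65°. Now closing the lid along an arc with the closed fingers.

```bash
cat > lid.py <<'E'
from h import *
from bench import *
C=np.array([.538,-.237]);psi=np.radians(15.65);ux=np.array([np.cos(psi),np.sin(psi)]);q=quat(psi)
def tcp(xb,zb): return [*(C+ux*(xb+.0135)),zb+.008]
close();print("gap",state()["finger_gap"])
move_to(tcp(.075,.20),q);move_l(tcp(.075,.115),.12)
def pt(th,s=.047,h=.012): return .029-s*np.cos(th)+h*np.sin(th), .066+s*np.sin(th)+h*np.cos(th)
for th in np.linspace(1.75,0.0,15):
    move_l(tcp(*pt(th)),.035);s=state()
    print(round(th,2),s["ft_force"].round(1) if hasattr(s["ft_force"],'round') else s["ft_force"])
x,z=pt(0)
for i in range(6):
    f=state()["ft_force"]
    if f[2]>7:break
    z-=.0015;move_l(tcp(x,z),.02);print(z,np.round(state()["ft_force"],1))
hold(.3);print(state()["time"],state()["ee_pos"],state()["ft_force"])
E
python3 lid.py
```

```text
gap 0.0004059184121021992
1.75 [0.5 0.1 0. ]
1.62 [ 0.  -0.6 -0.2]
1.5 [-0.5  0.8  0.2]
1.38 [ 1.2 -0.2  0.8]
1.25 [-0.5 -0.5  0.1]
1.12 [-0.2  0.5  0. ]
1.0 [-0.5  0.1 -0.5]
0.88 [-0.4  0.5  0.5]
0.75 [ 0.4  0.7 -0.5]
0.62 [ 0.  -0.8  0. ]
0.5 [0.  0.4 0.7]
0.38 [-0.1 -0.2  0.9]
0.25 [-1.   0.1 -0.3]
0.12 [ 0.1 -0.3  0.3]
0.0 [-1.5  1.2  8.5]
12.05 [ 0.53445083 -0.23822524  0.08798301] [-1.63098779  1.14939537  7.42786714]
```

Run:
```python
from h import *
from bench import *
p=state()["ee_pos"];move_l([p[0],p[1],.15],.12)
psi=np.radians(15.65);move_l([.48,-.255,.30],.2);gripper_open()
d=get_image("wrist");cv2.imwrite("pics/w1.png",d["frame"])
P=cloud(d);z=P[...,2];m=(P[...,0]>.42)&(P[...,0]<.65)&(P[...,1]>-.36)&(P[...,1]<-.12)
k=m&(z>.066)&(z<.1);print(rect(P,k),np.nanmedian(z[k]),state()["time"])
Q=P[k];A=np.c_[Q[:,:2],np.ones(len(Q))];print("plane",np.linalg.lstsq(A,Q[:,2],rcond=None)[0])
```

```text
([[486, -163], [532, -325], [591, -308], [545, -146]], array([ 61., 168.]), 15.68, 5640) 0.07952475862023538 15.1083
plane [0.01741255 0.00429132 0.07090656]
```

View pics/w1.png

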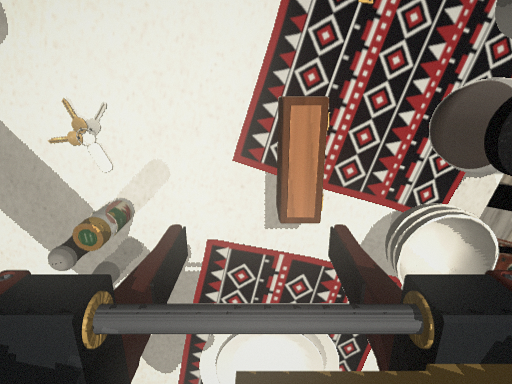

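The lid is shut: flat brown top at px (302,160), plane at 79 mm, with the box unmoved. Now grip, lift and carry.

Run:
```python
from h import *
from bench import *
q=quat(np.radians(15.68));c=[.5385,-.2355]
move_to([*c,.16],q);move_l([*c,.037],.1)
print(np.round(state()["ft_force"],1));close();s=state();print(s["finger_gap"],s["finger_force"],s["ee_pos"],np.round(s["ft_force"],1))
move_l([*c,.14],.1);s=state();print(s["finger_gap"],np.round(s["ft_force"],1))
qb=quat(-.005)
move_l([.52,.0,.16],.15,qb);move_l([.540,.212,.15],.15)
move_l([.540,.212,.062],.08);hold(.3)
s=state();print(s["time"],s["finger_gap"],s["ee_pos"],np.round(s["ft_force"],1),np.round(s["moment"],2))
d=get_image("top");np.savez("t1.npz",**d)
x=cv2.resize(d["frame"][90:260,80:250],None,fx=3.3,fy=3.3);w=get_image("wrist")["frame"];sc=get_image("scene")["frame"][90:220,160:300]
a=cv2.resize(sc,(600,557));cv2.imwrite("pics/p1.png",cv2.resize(np.hstack([x[:557],a[:, :]]),(800,390)))
```

```text
[ 0.1  0.1 -0.2]
0.058032279332373114 29.992316365242004 [ 0.53817554 -0.23574499  0.03719384] [-2.5 -0.6  3.4]
0.05790297634761618 [-0.7 -0.  -5.4]
23.7667 0.05792766878646426 [0.54014437 0.21203054 0.06232969] [ 0.4 -0.2 -4.5] [-0.04  0.13 -0.  ]
```

View pics/p1.png

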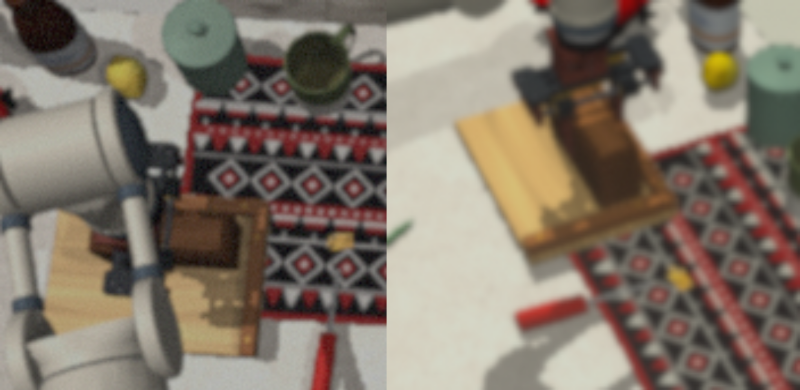

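The box is held just above the board, with gaps to both fences as planned. Now lower it and press into the corner, watching the force.

```bash
cat > press.py <<'E'
from h import *
from bench import *
f0=np.array(state()["ft_force"]);p=np.array([.540,.212,.062])
def df():
    return np.mean([(hold(.03),state()["ft_force"])[1] for _ in range(4)],0)-f0
def step(d,axis,sign,lim,n,v=.02):
    for i in range(n):
        f=df()
        if sign*f[axis]>lim:break
        p[:]+=d;move_l(p.tolist(),v)
    print(axis,p.round(4),np.round(state()["ee_pos"],4),f.round(1),state()["time"])
step(np.array([0,0,-.0015]),2,1,3,12)
p[0]+=.008;move_l(p.tolist(),.03);step(np.array([.0015,0,0]),0,-1,7,12)
p[1]-=.008;move_l(p.tolist(),.03);step(np.array([0,-.0015,0]),1,1,9,14)
step(np.array([.001,0,0]),0,-1,9,8)
step(np.array([0,0,-.001]),2,1,4,5)
hold(.4);s=state();print(df().round(1),np.round(s["moment"],2),s["finger_gap"],s["time"])
E
python3 press.py
```

```text
2 [0.54  0.212 0.053] [0.5404 0.2121 0.0535] [ 1.1 -0.4  3.5] 26.35
0 [0.557 0.212 0.053] [0.5549 0.2122 0.0535] [-11.9  -1.1  15.4] 29.2
1 [0.557  0.1965 0.053 ] [0.5548 0.1998 0.0535] [-10.6   9.4  12.8] 31.6667
0 [0.557  0.1965 0.053 ] [0.5548 0.1997 0.0535] [-11.    9.6  13.3] 31.8
2 [0.557  0.1965 0.053 ] [0.5548 0.1997 0.0535] [-10.6  10.   13.6] 31.9333
[-10.5   9.5  13.3] [ 1.2   1.86 -0.26] 0.057875526362157516 32.3333
```

Fz grew, and y stopped 4 mm short of the measured corner, which could just be friction. I'll relieve the downward force and press further in y to check that it really stops.

```bash
cat > p2.py <<'E'
from h import *
from bench import *
f0=np.array([.4,-.2,-4.5]);p=np.array([.557,.1965,.053])
def show(t):
    f=np.mean([(hold(.03),state()["ft_force"])[1] for _ in range(4)],0)-f0;s=state()
    print(t,p.round(4),np.round(s["ee_pos"],4),f.round(1),np.round(s["moment"],2),round(s["time"],1));return f
for i in range(4):
    p[2]+=.0007;move_l(p.tolist(),.02)
    if show("up")[2]<6:break
for i in range(7):
    p[1]-=.0012;move_l(p.tolist(),.02)
    if show("-y")[1]>17:break
d=get_image("wrist");cv2.imwrite("pics/w2.png",d["frame"]);np.savez("w2.npz",**d)
E
python3 p2.py
```

```text
up [0.557  0.1965 0.0537] [0.5548 0.1997 0.0535] [-10.   10.3   9.7] [ 1.3   1.48 -0.18] 32.9
up [0.557  0.1965 0.0544] [0.5548 0.1997 0.0536] [-8.5 10.9  6.9] [ 1.44  1.22 -0.16] 33.2
up [0.557  0.1965 0.0551] [0.5548 0.1996 0.0536] [-6.6 10.1  4. ] [ 1.72  1.03 -0.17] 33.6
-y [0.557  0.1953 0.0551] [0.5548 0.1996 0.0538] [-6.5 13.6  4.2] [ 2.23  1.14 -0.22] 34.0
-y [0.557  0.1941 0.0551] [0.5548 0.1995 0.054 ] [-6.5 17.   4.3] [ 2.92  1.12 -0.36] 34.4
-y [0.557  0.1929 0.0551] [0.5548 0.1994 0.0543] [-6.2 20.7  4.5] [ 3.46  1.23 -0.58] 34.8
```

View pics/w2.png

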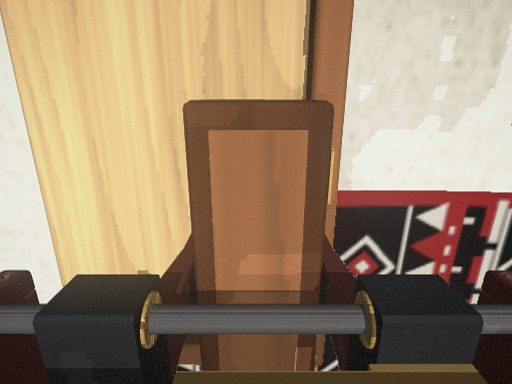

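It is firmly stopped in y (0.1 mm/step at 3 N/mm). I'll back y off to about 12 N, restore x and a modest downward force, then measure the box against the corner with the cameras.

```bash
cat > p3.py <<'E'
from h import *
from bench import *
exec(open("p2.py").read().split("for i")[0].split("import *\n",2)[2])
p=np.array([.557,.1929,.0551])
p[1]+=.0026;move_l(p.tolist(),.02);show("y back")
p[2]-=.001;move_l(p.tolist(),.02);show("z dn")
for i in range(4):
    p[0]+=.0008;move_l(p.tolist(),.02)
    if show("+x")[0]<-11:break
for n in("wrist","top"):
    d=get_image(n);np.savez(n+"3.npz",**d);P=cloud(d);z=P[...,2];X,Y=P[...,0],P[...,1]
    for nm,k in(("lid",(X>.48)&(X<.64)&(Y>.07)&(Y<.33)&(z>.088)&(z<.103)),("fence",(X>.39)&(X<.62)&(Y>.07)&(Y<.39)&(z>.035)&(z<.046)),("board",(X>.39)&(X<.62)&(Y>.07)&(Y<.39)&(z>.012)&(z<.024))):
        if k.sum()>30:
            Q=P[k];c=np.c_[Q[:,:2],np.ones(len(Q))];print(n,nm,rect(P,k),"plane",np.linalg.lstsq(c,Q[:,2],rcond=None)[0][:2].round(3),np.median(Q[:,2]).round(4))
d=np.load("top3.npz");cv2.imwrite("pics/t3.png",cv2.resize(d["frame"][160:250,95:205],None,fx=6,fy=6))
E
python3 p3.py
```

```text
y back [0.557  0.1955 0.0551] [0.5548 0.1996 0.0538] [-6.1 13.9  4. ] [ 2.04  1.15 -0.26] 35.2
z dn [0.557  0.1955 0.0541] [0.5548 0.1996 0.0536] [-8.2 13.1  7.4] [ 1.75  1.41 -0.26] 35.6
+x [0.5578 0.1955 0.0541] [0.5549 0.1996 0.0536] [-11.5  12.9   9.3] [ 1.75  1.86 -0.24] 36.0
wrist lid ([[512, 155], [595, 152], [600, 283], [517, 286]], array([131.,  83.]), 87.79, 33592) plane [-0.008 -0.001] 0.0963
wrist fence ([[496, 95], [604, 94], [606, 332], [497, 333]], array([238., 108.]), 89.62, 5796) plane [0.004 0.001] 0.0394
wrist board ([[404, 147], [585, 146], [585, 338], [404, 339]], array([192., 181.]), 89.9, 55421) plane [0.    0.002] 0.0176
top lid ([[525, 111], [583, 110], [585, 279], [527, 280]], array([169.,  58.]), 89.51, 591) plane [ 0.008 -0.001] 0.0967
top fence ([[404, 91], [604, 91], [605, 367], [405, 368]], array([277., 200.]), 89.84, 627) plane [-0.    -0.003] 0.0403
top board ([[403, 91], [588, 91], [589, 371], [404, 371]], array([280., 185.]), 89.79, 2172) plane [-0.002 -0.001] 0.0182
```

View pics/t3.png

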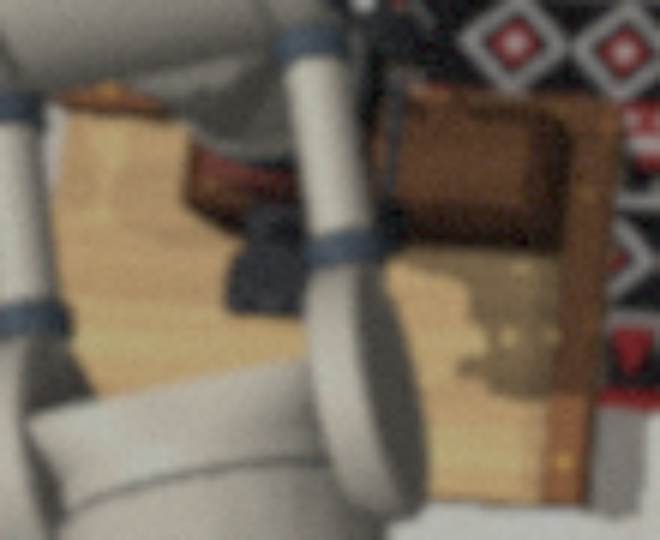

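The lid outline (x 0.525–0.584, y 0.110–0.280, top 96.5 mm, flat, yaw matching the board) sits exactly in the measured corner at (0.583, 0.111). It presses both fences with about 12 N each.

Run:
```python
from bench import *
hold(.3);s=state();print(s["time"],s["ft_force"],s["finger_force"],max(abs(s["dq"])));print(job_done())
```

```text
36.4 [-12.6870619   13.46196265   4.48902153] 30.00496208667755 0.001598274449691235
the job is handed in; nothing more can be done
None
```

The job is handed in, with no verdict returned: the lid is shut and the gripper is holding the tea box flat in the board's corner, pressing about 12 N towards each fence, finished at 36.4 s; I steered clear of the other things but did not re-measure their positions.

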